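Pump up the sheet press

TASK

Pump up the sheet press: with the fingertips, push the pump's round black palm plunger all the way down and let it spring all the way back up, again and again, until the steel indicator pin beside it has popped fully out. Finish with the plunger let up. Press only the plunger: do not touch the indicator pin or the small release button, and do not shift the things standing about.

Things in the scene. Friction and masses are not known exactly. Their poses are not given: they have to be found in the camera images.
- pump: the fixed unit: an aluminium pump block (80 x 190 x 65 mm high; x across it, y along it) joined by a pipe to a low sheet press (260 x 280 mm, 130 mm high, its near edge 140 mm from the origin on the +y side). Origin on the table under the axis of the plunger, in the middle of the block; z up
- plunger (a joint): the pump plunger in the middle of the block, moving straight down, m: 0 = fully up (its spring returns it), 0.020 = fully down on its stop. Its spring pushes back with 3 N at the top to 7 N at the bottom, plus about 4 N while it drives the pin. Every full stroke (down at least 18 mm, then let up fully) pushes the indicator pin out by about 3 mm more; short strokes do less. Three to seven full strokes are needed. Once the pin is fully out, more strokes do no harm
- plunger_top (a point): centre of the flat top of the plunger's round black palm cap (44 mm across, 16 mm thick); 125 mm above the table when up, 105 mm when down. It moves with the plunger
- pin (a joint): how far the steel indicator pin stands out, m: 0 = in, 0.018 = fully out (it stays out by itself). It starts anywhere from 0 to 0.009
- pin_top (a point): top of the indicator pin's small flat head (13 mm across, 4 mm thick), which rises from a brass collar on the block 65 mm from the plunger on the -y side, away from the press; 79 mm above the table when in, 97 mm when fully out
- release (a joint): the small steel release button, m: 0 = up, 0.006 = pressed. To be left alone
- release_top (a point): centre of the top of the release button (15 mm across), 77 mm above the table, on the block 65 mm from the plunger on the +y side, towards the press
- tape: a roll of grey tape lying flat, 100 mm across, 48 mm high; a loose bystander, origin at its underside
- glue: a white glue bottle with black cap, 48 mm across, 125 mm tall; a loose bystander, origin at its underside
- block: a wooden block, 75 x 120 x 30 mm; a loose bystander, origin at its underside
- brush: a paint brush lying flat; a loose bystander, origin under the middle of its length
- bowl: a white ceramic bowl, 110 mm across, 50 mm high; a loose bystander, origin at its underside
- jar: a glass jar with metal lid, 60 mm across, 75 mm tall; a loose bystander, origin at its underside
- weight: a steel paperweight with a knob, 64 mm across, 50 mm tall; a loose bystander, origin at its underside

How it is judged:
On the way, in this order (a step that is already met when the one before it is completed fails the run):
1. the plunger is pushed down (value of joint plunger above 0.015 m).
2. it is let up again (value of joint plunger below 0.003 m), for 0.05 s.
3. it is pushed down a second time (value of joint plunger above 0.015 m).
4. pumping goes on until the indicator pin is fully out (value of joint pin above 0.016 m), for 0.2 s.
At the end, for the whole second after the job is handed in: the indicator pin stands out more than 16 mm (of 18), the plunger is back up (within 3 mm), the release button is up, and every bystander is at rest within 30 mm of where it stood (value of joint pin above 0.016 m and value of joint plunger below 0.003 m and value of joint release below 0.002 m and not (distance of any of tape, glue, block, brush, bowl, jar, weight from where it was at the start of the episode above 0.03 m) and linear speed of each of tape, glue, block, brush, bowl, jar, weight below 0.02 m/s); the robot touches nothing.
It fails at once if the indicator pin is touched by the robot (contact force between any of the fingers, the arm and pin above 0.5 N).
It fails at once if the release button is pressed (value of joint release above 0.003 m).
It fails at once if a bystander is shifted, lifted or carried off more than 30 mm (distance of any of tape, glue, block, brush, bowl, jar, weight from where it was at the start of the episode above 0.03 m).
It also fails if it takes over 48 s, if anything falls off the work surface, if the arm or the gripper's body presses on something with over 40 N, if the wrist force passes 120 N, or if a joint passes its speed limit or range.

ROBOT

A 7-joint arm with a two-finger parallel gripper is mounted at the origin on the work surface. World frame = base frame: x ahead of the robot, y to its left, z up, the work surface at z = 0. Lengths are in m, angles in rad, forces in N, time in s.
With the tool pointing down it reaches from about 0.4 to 0.85 m from the base axis. Payload 10.4 kg.
Tool frame: the origin (TCP) lies between the finger pads; the fingertips stand ahead of it and the grasp point (between the pads) lies 5 mm behind it (manip.tip_extent is the z of the fingertips in the tool frame, in m); z points along the fingers, y is the line along which they close (so a half turn about z gives the same grasp; the last joint's range is limited). The gripper opens to 85 mm and grips with 20 to 120 N. Pads are 22 mm wide; open, the fingers measure 114 mm over their backs; the gripper's body (76 mm by 85 mm) begins 54 mm behind the grasp point. The pads swing forward as they close: fully open they stand 13 mm farther back than shut.
Start: joints at [1.091, 0.332, -0.065, 1.46, 0.022, 1.35, -0.088], TCP at [0.276, -0.561, 0.245] pointing down, gripper open.
Joint ranges: [-2.6, 2.6], [-0.5, 2.12], [-1.47, 1.34], [0.16, 2.42], [-1.27, 4.41], [0.06, 2.06], [-2.6, 2.6]. Speed limits (rad/s): [2.22, 2.22, 2.79, 2.79, 3.14, 3.14, 3.14].

INTERFACE

Orientations are given as a unit quaternion [x, y, z, w].
In Python, from workcell import status, viewer, manip gives the robot as it stands.
- The arm moves only by the tool play_rows, never from a script. Its argument "plan" is one flat list of numbers, 7 for each row, row after row: the turn, a rotation vector about the tool's x, y, z in degrees, then the shift along the tool's x, y, z in m, then the opening, from 0 (shut) to 1 (fully open). In form: [ax, ay, az, dx, dy, dz, grip, ax, ay, az, dx, dy, dz, grip, ...]. A call has 1 to 20 rows; each row is the pose to reach, as a shift and turn from the pose commanded when the call began, along the tool's axes at that moment; what a row does not reach only later rows make up. A row lasts 1/8 s, in which the tool goes at most 62.5 mm and 10.7 degrees, less where a joint would pass 70% of its speed; a pose out of reach is approached as far as the arm can. A call with a gripper value outside its range is refused whole. The fingers move at their own pace and stop on an object; "squeeze" is the grip in N (left out, the last holds). Time passes only in rows, so rows that repeat a pose let the fingers close. It gives the time, the measured TCP pose, the force, the opening and the grip force at its end, in the units of the state.
- status.get_obs(): the state, without advancing time (a new reading comes with each control period).
- viewer.camera(name): name is "scene" or "top"; returns the picture (384x512x3 uint8, red, green, blue); there is no depth.
- viewer.camera_model(name): a dict with "fx", "fy", "cx", "cy" (pixels), "R" (3x3) and "t" (3): a world point X has camera coordinates R X + t. Camera axes: x right, y down, z forward; pixel columns grow to the right and rows downward; lengths in m; the calibration is good to about 2 mm. A picture is of the moment at which its call begins. camera_model takes no time and is no camera call.
- manip.hand_in(): hands the job in; it is judged then, once.
The state is a dict: "clock": time; "joint_pos": joint angles; "joint_velocities": joint speeds; "tau": joint torques, N m; "position": TCP position; "ee_rot": TCP orientation; "ft_force": force on the tool from outside, world axes, zero at the start; "torque": the same for the moment, N m; "grip_width": opening from 0.0 (shut) to 1.0 (fully open); "grasp_force": force on a finger pad.
Only numpy, scipy, OpenCV 4.12 (cv2) and the standard library are available. Lean on these libraries where they do the work, as an engineer would, in place of code of your own. Each camera call takes 0.05 s, during which the arm holds its last target. There are 200 camera calls.

## Working session

There is one attempt and no reset: what is moved stays moved. The work goes in short steps, Python scripts to look and compute and a tool call to move; the robot and the scene stay as the last step left them, time stands still between calls to the robot, and variables do not carry over. Pictures are saved under pics/ and viewed, at most 10 in all, crops included, and the job is handed in when it is done.

Besides the shell and the picture viewer there is one more tool, called after ">>>" by a JSON object that holds its "fn" and its "kwargs". play_rows: Moves the arm, as the interface text tells. Its arguments: {"type":"object","properties":{"plan":{"type":"array","items":{"type":"number"}},"squeeze":{"type":"number"}},"required":["plan"]}

```bash
mkdir -p pics; python3 - <<'E'
from workcell import status, viewer, manip
import cv2,numpy as np
o=status.get_obs();print({k:np.round(o[k],3) for k in ("clock","position","ee_rot","ft_force","grip_width")},manip.tip_extent)
for n in("scene","top"):
    cv2.imwrite(f"pics/{n}0.png",viewer.camera(n)[:,:,::-1])
    m=viewer.camera_model(n);print(n,{k:np.round(m[k],4).tolist() for k in m})
E
```

```text
{'clock': np.float64(0.0), 'position': array([ 0.276, -0.561,  0.245]), 'ee_rot': array([ 0.974,  0.226, -0.   , -0.001]), 'ft_force': array([-0.228, -0.111, -0.064]), 'grip_width': np.float64(0.999)} 0.014
scene {'fx': 359.872, 'fy': 359.872, 'cx': 256.3489, 'cy': 187.8109, 'R': [[0.4795, 0.8773, 0.0224], [0.5708, -0.2924, -0.7673], [-0.6665, 0.3807, -0.641]], 't': [-0.1012, -0.2634, 1.3891]}
top {'fx': 453.4119, 'fy': 453.4119, 'cx': 256.0271, 'cy': 187.1515, 'R': [[-0.0018, -0.9999, 0.0147], [-0.994, 0.0002, -0.1093], [0.1093, -0.0148, -0.9939]], 't': [-0.1955, 0.5329, 0.9606]}
```

View pics/scene0.png

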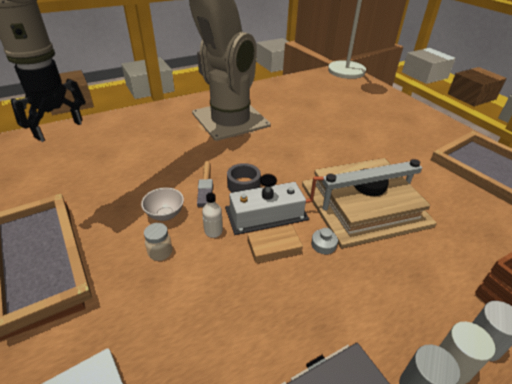

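View pics/top0.png

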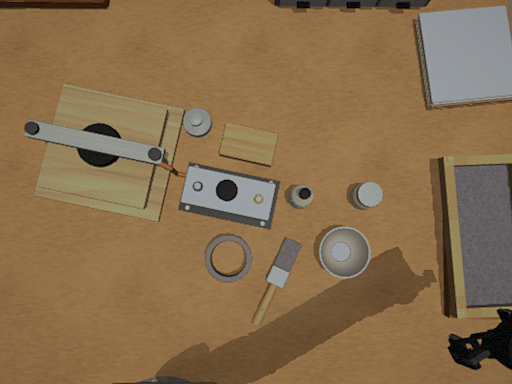

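The top view shows the black plunger cap at about (227,190), the brass pin collar at (258,199) and the release at (198,186). The press is to the left (+y). In the scene view the cap is at about (268,181).

```bash
cat > h.py <<'E'
import cv2,numpy as np
from workcell import status, viewer, manip
def ray(n,uv):
    m=viewer.camera_model(n);R=np.array(m["R"]);t=np.array(m["t"])
    return -R.T@t, R.T@np.array([(uv[0]-m["cx"])/m["fx"],(uv[1]-m["cy"])/m["fy"],1])
def onz(n,uv,z):
    c,d=ray(n,uv);return c+d*(z-c[2])/d[2]
def proj(n,X):
    m=viewer.camera_model(n);p=np.array(m["R"])@X+m["t"];return np.array([m["fx"]*p[0]/p[2]+m["cx"],m["fy"]*p[1]/p[2]+m["cy"]])
def blob(im,box,thr):
    x0,y0,x1,y1=box;g=im[y0:y1,x0:x1].max(2)<thr
    n,l,s,c=cv2.connectedComponentsWithStats(g.astype(np.uint8))
    i=1+s[1:,4].argmax();return c[i]+[x0,y0],s[i]
E
python3 - <<'E'
from h import *
t=cv2.imread("pics/top0.png");s=cv2.imread("pics/scene0.png")
ct,st=blob(t,(208,172,246,208),60);print(ct,st)
cs,ss=blob(s,(255,170,280,190),60);print(cs,ss)
P=onz("top",ct,.117);print("cap",P,"proj scene",proj("scene",P))
print("pin",onz("top",(258,199),.08),"rel",onz("top",(198,186),.077))
o=status.get_obs()
from scipy.spatial.transform import Rotation as Ro
R=Ro.from_quat(o["ee_rot"]).as_matrix();print(R.round(3))
d=np.r_[P[:2],.20]-o["position"];print("tool shift",R.T@d)
E
```

```text
[226.31444759 189.81586402] [  8   8  21  21 353]
[265.55276382 180.82914573] [  0   5  21  13 199]
cap [ 0.51784509 -0.13562152  0.117     ] proj scene [268.40933673 180.79749469]
pin [ 0.50255171 -0.19939775  0.08      ] rel [ 0.53000255 -0.0746955   0.077     ]
[[ 0.897  0.441 -0.001]
 [ 0.441 -0.897  0.001]
 [-0.    -0.001 -1.   ]]
tool shift [ 0.40496326 -0.274504    0.04491168]
```

The cap is 65 mm from the pin and 62 mm from the release, and its apparent size and scene reprojection agree. I'll move above it with the gripper shut.

>>> {"fn": "play_rows", "kwargs": {"plan": [0,0,0,0.405,-0.2745,0,0,0,0,0,0.405,-0.2745,0,0,0,0,0,0.405,-0.2745,0,0,0,0,0,0.405,-0.2745,0,0,0,0,0,0.405,-0.2745,0,0,0,0,0,0.405,-0.2745,0,0,0,0,0,0.405,-0.2745,0,0,0,0,0,0.405,-0.2745,0,0,0,0,0,0.405,-0.2745,0,0,0,0,0,0.405,-0.2745,0.045,0,0,0,0,0.405,-0.2745,0.045,0,0,0,0,0.405,-0.2745,0.045,0,0,0,0,0.405,-0.2745,0.045,0,0,0,0,0.405,-0.2745,0.045,0]}}

```text
clock: 1.85
position: [0.5185, -0.1362, 0.2014]
ee_rot: [0.974, 0.226, 0.001, 0.0]
ft_force: [-0.6, -0.9, -0.2]
grip_width: -0.003
grasp_force: 0.0
```

```bash
python3 - <<'E'
from h import *
a=viewer.camera("scene")[:,:,::-1];b=viewer.camera("top")[:,:,::-1]
o=status.get_obs();print(o["clock"],o["position"],o["ee_rot"],manip.tip_extent)
f=lambda i,x,y:cv2.resize(i[y:y+120,x:x+100],None,fx=4,fy=4)
cv2.imwrite("pics/c1.png",np.hstack([f(a,220,110),f(b,180,130)]))
E
```

```text
1.95 [ 0.51833108 -0.13604818  0.20092455] [9.74045921e-01 2.26349945e-01 4.08475168e-04 2.80839953e-04] 0.014
```

View pics/c1.png

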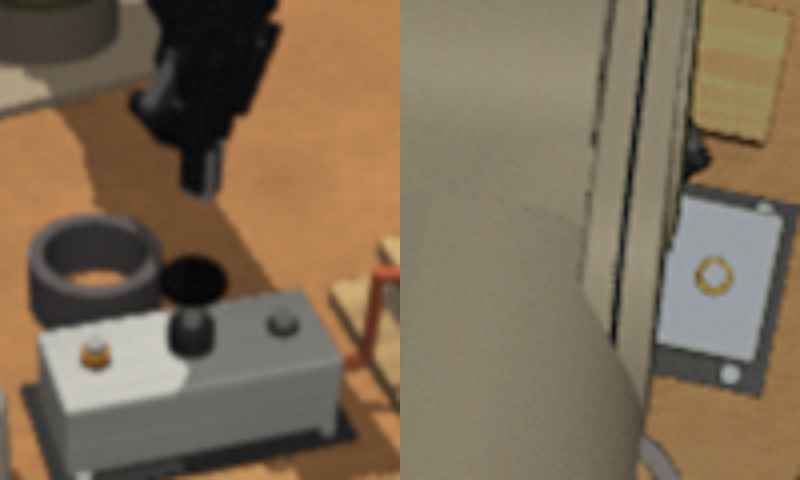

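The left crop shows the shut fingertips straight above the cap: tip at scene px (270,157), cap at (268,179). The pin on the brass collar is on the left, well clear. Next is a gentle first stroke.

>>> {"fn": "play_rows", "kwargs": {"plan": [0,0,0,0,0,0.055,0,0,0,0,0,0,0.068,0,0,0,0,0,0,0.076,0,0,0,0,0,0,0.081,0,0,0,0,0,0,0.081,0,0,0,0,0,0,0.081,0]}}

```text
clock: 2.7
position: [0.5176, -0.1359, 0.1206]
ee_rot: [0.974, 0.226, -0.001, -0.0]
ft_force: [-6.1, 0.3, 5.9]
grip_width: -0.001
grasp_force: 3.4
```

```bash
python3 - <<'E'
from h import *
a=viewer.camera("scene")[:,:,::-1];
o=status.get_obs();print(o["clock"],o["position"],o["ft_force"])
cv2.imwrite("pics/c2.png",cv2.resize(a[110:230,220:320],None,fx=4,fy=4))
E
```

```text
2.75 [ 0.5176091  -0.13590623  0.12056521] [-5.77656011  1.38203309  6.19685716]
```

View pics/c2.png

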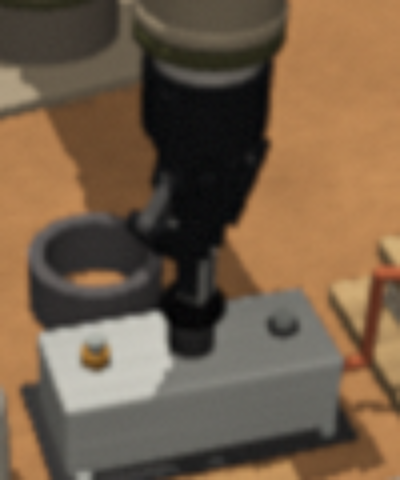

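The fingertips sit centred on the cap, which is nearly down, and the 6 N force says it isn't on the stop yet. I'll go a little deeper.

>>> {"fn": "play_rows", "kwargs": {"plan": [0,0,0,0,0,0.004,0,0,0,0,0,0,0.006,0,0,0,0,0,0,0.006,0]}}

```text
clock: 3.12
position: [0.5182, -0.1361, 0.1187]
ee_rot: [0.974, 0.226, -0.0, 0.001]
ft_force: [-24.1, 4.8, 49.3]
grip_width: 0.003
grasp_force: 24.5
```

It reached the stop at TCP z 0.1187 (49 N). Now cyclic strokes, slightly softer at the bottom.

>>> {"fn": "play_rows", "kwargs": {"plan": [0,0,0,0,0,-0.035,0,0,0,0,0,0,-0.035,0,0,0,0,0,0,-0.035,0,0,0,0,0,0,-0.015,0,0,0,0,0,0,-0.002,0,0,0,0,0,0,-0.002,0,0,0,0,0,0,-0.035,0,0,0,0,0,0,-0.035,0,0,0,0,0,0,-0.035,0,0,0,0,0,0,-0.015,0,0,0,0,0,0,-0.002,0,0,0,0,0,0,-0.002,0,0,0,0,0,0,-0.035,0,0,0,0,0,0,-0.035,0,0,0,0,0,0,-0.035,0,0,0,0,0,0,-0.015,0,0,0,0,0,0,-0.002,0,0,0,0,0,0,-0.002,0]}}

```text
clock: 5.38
position: [0.519, -0.1362, 0.1187]
ee_rot: [0.974, 0.226, 0.001, 0.001]
ft_force: [-16.1, 3.5, 47.1]
grip_width: -0.001
grasp_force: 23.5
```

>>> {"fn": "play_rows", "kwargs": {"plan": [0,0,0,0,0,-0.033,0,0,0,0,0,0,-0.033,0,0,0,0,0,0,-0.033,0,0,0,0,0,0,-0.013,0,0,0,0,0,0,0,0,0,0,0,0,0,0,0,0,0,0,0,0,-0.033,0,0,0,0,0,0,-0.033,0,0,0,0,0,0,-0.033,0,0,0,0,0,0,-0.013,0,0,0,0,0,0,0,0,0,0,0,0,0,0,0,0,0,0,0,0,-0.033,0,0,0,0,0,0,-0.033,0,0,0,0,0,0,-0.033,0]}}

```text
clock: 7.25
position: [0.5171, -0.1358, 0.1467]
ee_rot: [0.974, 0.226, -0.001, -0.001]
ft_force: [0.1, -0.3, -0.3]
grip_width: 0.0
grasp_force: 0.0
```

```bash
python3 - <<'E'
from h import *
a=viewer.camera("scene")[:,:,::-1];b=viewer.camera("top")[:,:,::-1]
o=status.get_obs();print(o["clock"],o["position"],o["ft_force"])
f=lambda i,x,y:cv2.resize(i[y:y+120,x:x+100],None,fx=4,fy=4)
cv2.imwrite("pics/c3.png",np.hstack([f(a,220,110),f(b,180,130)]))
p=np.array([.5025,-.1994]);print([proj("scene",np.r_[p,z]).round(1).tolist() for z in (.079,.088,.097)])
E
```

```text
7.35 [ 0.51711454 -0.13578731  0.146661  ] [0.30770805 0.12575836 0.04814592]
[[243.4, 196.0], [243.4, 193.4], [243.4, 190.7]]
```

View pics/c3.png

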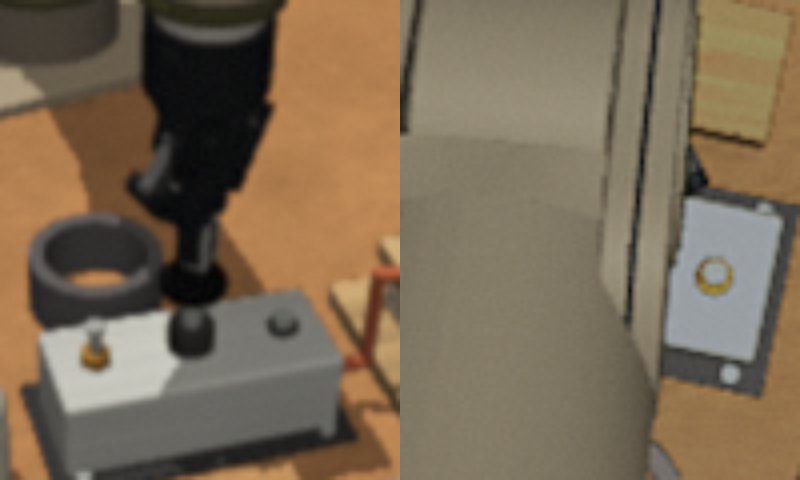

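The pin now stands clearly out, with its top at scene px (244,190.5) against 190.7 predicted for fully out. Six strokes are done. Three more as harmless insurance, then lift off.

>>> {"fn": "play_rows", "kwargs": {"plan": [0,0,0,0,0,0.02,0,0,0,0,0,0,0.033,0,0,0,0,0,0,0.033,0,0,0,0,0,0,0,0,0,0,0,0,0,0,0,0,0,0,0,0,0,0,0,0,0,0,0,0.02,0,0,0,0,0,0,0.033,0,0,0,0,0,0,0.033,0,0,0,0,0,0,0,0,0,0,0,0,0,0,0,0,0,0,0,0,0,0,0,0,0,0,0,0.02,0,0,0,0,0,0,0.033,0,0,0,0,0,0,0.033,0,0,0,0,0,0,-0.08,0,0,0,0,0,0,-0.08,0,0,0,0,0,0,-0.08,0,0,0,0,0,0,-0.08,0,0,0,0,0,0,-0.08,0]}}

```text
clock: 9.85
position: [0.5171, -0.1358, 0.2263]
ee_rot: [0.974, 0.226, -0.001, -0.001]
ft_force: [0.4, -0.3, 0.1]
grip_width: -0.0
grasp_force: 0.0
```

```bash
python3 - <<'E'
from h import *
a=viewer.camera("scene")[:,:,::-1]
o=status.get_obs();print(o["clock"],o["position"],o["ft_force"])
cv2.imwrite("pics/c4.png",np.hstack([cv2.resize(cv2.imread(f"pics/{'scene0'}.png")[140:260,130:350],None,fx=3,fy=3)[:, :0],cv2.resize(a[110:260,130:350],None,fx=3.5,fy=3.5)[:, :]]) if 0 else cv2.resize(a[110:260,130:350],None,fx=3.5,fy=3.5))
E
```

```text
9.9 [ 0.51732056 -0.135821    0.22656559] [ 0.27744826  0.31893131 -0.72012821]
```

View pics/c4.png

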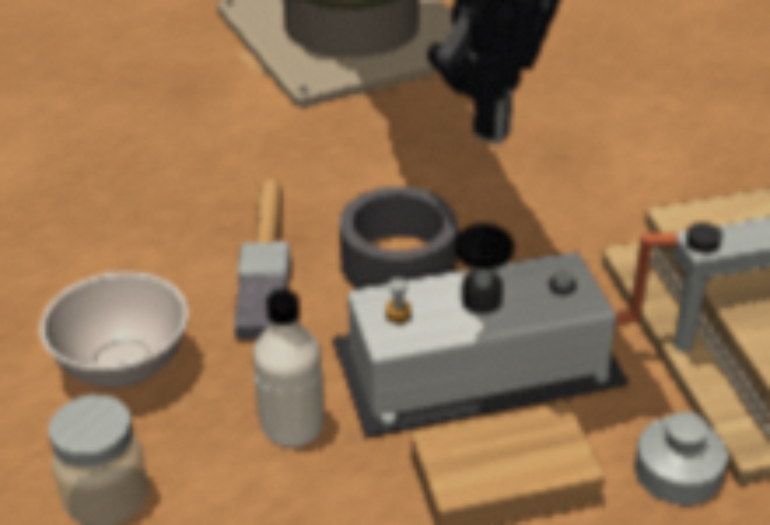

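The plunger is up (cap at about (268,180)). The pin top is at about (244,190.6), unchanged by the three extra strokes, so it is fully out. The gripper is clear and the bystanders look undisturbed.

```bash
python3 -c "
from workcell import manip
print(manip.hand_in())"
```

```text
the job is handed in; nothing more can be done
None
```

I pumped the press with nine plunger strokes until the indicator pin stood fully out, let the plunger back up with the gripper clear of everything, and handed in the job; no verdict came back, but the last picture showed the pin out and nothing shifted.

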